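Hold a heat sink flush on a tilted power module

TASK

Pick the silver finned heat sink out of the yellow parts tray and bring it to the green board in the tilting holder. Tilt it until its flat base lies flush on the sloped top of the grey module, centred on it and with its fins running up and down the slope, and finish while still gripping it and keeping it pressed there with a light, steady push. Leave the other parts in the tray, do not press so hard that the module suffers or the board changes its tilt, and do not disturb the things standing on the bench.

Things in the scene. Friction and masses are not known exactly. Their poses are not given: they have to be found in the camera images.
- heat_sink: The only silver heat sink, base down in the tray, about 85 g. Base 60 (x) by 48 (y) by 5 mm; on it five fins along x, 60 long, 2.4 thick, 35 tall, a centred pack 30 mm wide in y. Total height 40. The base stands out 9 mm beside the fins. Origin: centre of the underside; z up the fins. Grip the outer faces of the outermost fins, along y. A half turn about z makes no difference.
- module: Sloped green board (120 by 142 by 4 mm) with the grey power module (70 x, 60 y, 18 tall) in its middle; its other parts are 8 mm or more below the module's flat top. Origin on the tilt axis, 85 mm above the bench; y the level tilt axis, z normal to the board, x up the slope, away from the robot. The slope is 10 to 24 degrees, facing roughly the robot. The stiff pivot does not give below 25 N.
- module_face (a point): Centre of the flat top of the grey module, 20 mm from module along z, where the middle of the heat sink's underside belongs; axes as the module's, z the normal of the top.
- board_edge (a point): Middle of the board's upper edge, 60 mm up the slope from the tilt axis.
- holder: Fixed holder of the board: dark base plate 130 by 170 mm, 12 mm thick, and two blue uprights 158 mm apart (in y) and 102 mm tall, with black pivot knobs outside them. Origin: centre of its underside on the bench; x points away from the robot at yaw 0.
- tray: Fixed yellow open tray, 270 (x) by 250 (y) by 45 mm tall, walls and floor 5 mm. Origin: centre of its underside on the bench.
- black_sink: Small black finned heat sink, 36 by 30 by 20 mm, loose in the tray; not the wanted one. Origin: centre of its underside.
- capacitor: Black capacitor with a bright top, standing in the tray, 31 mm diameter, 40 mm tall. Origin: centre of its underside.
- toroid: Copper ring coil lying in the tray, 42 mm outside and 20 mm inside diameter, 16 mm tall. Origin: centre of its underside.
- terminal: Small green terminal block in the tray, 22 by 14 by 12 mm. Origin: centre of its underside.
- relay: Small blue relay block in the tray, 19 by 15 by 15 mm. Origin: centre of its underside.
- standoff: Brass stand-off upright in the tray, 12 mm diameter, 22 mm tall. Origin: centre of its underside.
- connector: White connector block in the tray, 12 by 24 by 11 mm. Origin: centre of its underside.
- fuse_block: Black fuse block in the tray, 14 by 26 by 12 mm. Origin: centre of its underside.
- flux_tin: Blue round tin on the bench, 51 mm diameter, 24 mm tall. Origin: centre of its underside.
- jar: Clear jar with black cap on the bench, 48 mm diameter, 60 mm tall. Origin: centre of its underside.
- screwdriver: Red-handled screwdriver, 180 mm long, lying on the bench near the far edge. Origin: about the middle of its underside.
There are look-alikes about, which are no part of the job. Leave any blue or pink look-alike of the heat_sink alone.

How it is judged:
On the way:
1. the heat sink is lifted out of the tray in the gripper (z of heat_sink in the frame of tray above 0.06 m and contact force between the fingers and heat_sink above 2 N), for 0.2 s.
At the end, for the whole second after the job is handed in: The base lies on the module's top within 2.6 degrees and 3 mm, centred within 10 mm each way, fins within 8.6 degrees of straight up the slope; still gripped, at rest, pressed on with 1.8 to 25 N; the board's edge within 6 mm of where it was (angle between the z axis of heat_sink and the z axis of module_face, either way round below 0.045 rad and angle between heat_sink's own z axis and vertical below 1 rad and angle between the x axis of heat_sink and the x axis of module_face, either way round below 0.15 rad and x of heat_sink in the frame of module_face between -0.01 and 0.01 m and y of heat_sink in the frame of module_face between -0.01 and 0.01 m and z of heat_sink in the frame of module_face between -0.003 and 0.003 m and contact force between heat_sink and module between 1.8 and 25 N and contact force between the fingers and heat_sink above 4 N and linear speed of heat_sink below 0.01 m/s and distance of board_edge from where it was at the start of the episode below 0.006 m); the arm keeps its last pose, push and grip.
It fails at once if the module is pressed with more than 45 N (contact force between any of heat_sink, the arm, the fingers and module above 45 N).
It fails at once if another part is taken out of the tray (z of any of black_sink, capacitor, toroid, terminal, relay, standoff, connector, fuse_block in the frame of tray above 0.05 m).
It fails at once if the board is pushed to another tilt (its edge shifted over 10 mm) (distance of board_edge from where it was at the start of the episode above 0.01 m).
It fails at once if a thing on the bench is shoved over 30 mm (distance of any of flux_tin, jar, screwdriver from where it was at the start of the episode above 0.03 m).
It also fails if it takes over 40 s, if anything falls off the work surface, if the arm or the gripper's body presses on something with over 40 N, if the wrist force passes 120 N, or if a joint passes its speed limit or range.

ROBOT

A 7-joint arm with a two-finger parallel gripper is mounted at the origin on the work surface. World frame = base frame: x ahead of the robot, y to its left, z up, the work surface at z = 0. Lengths are in m, angles in rad, forces in N, time in s.
With the tool pointing down it reaches from about 0.4 to 0.875 m from the base axis. Payload 6.5 kg.
Tool frame: the origin (TCP) lies midway between the tips of the shut fingers; the grasp point (between the pads) lies manip.grasp_offset behind it (manip.grasp_offset is the distance from the TCP to the grasp point, in m); z points along the fingers, y is the line along which they close (so a half turn about z gives the same grasp; the last joint's range is limited). The gripper opens to 85 mm and grips with 20 to 120 N. Pads are 22 mm wide; open, the fingers measure 114 mm over their backs; the gripper's body (76 mm by 85 mm) begins 54 mm behind the grasp point. The pads swing forward as they close: fully open they stand 13 mm farther back than shut.
Start: joints at [1.263, 0.536, -0.004, 1.538, 0.003, 1.067, -0.071], TCP at [0.156, -0.631, 0.231] pointing down, gripper open.
Joint ranges: [-2.7, 2.7], [-0.37, 2.16], [-1.27, 1.26], [0.24, 2.4], [-1.31, 4.45], [0.19, 1.91], [-2.76, 2.76]. Speed limits (rad/s): [2.39, 2.39, 3.14, 3.14, 3.14, 3.14, 3.14].

INTERFACE

Orientations are given as a unit quaternion [w, x, y, z].
In Python, from workcell import manip gives the robot as it stands.
- The arm moves only by the tool apply_moves, never from a script. Its argument "increments" is a list of rows, each an object with "xyz": the shift along the tool's x, y, z in mm, a list of three; "dr": the turn, a rotation vector about the tool's x, y, z in rad, a list of three; "grip": the opening, from 0 (shut) to 1 (fully open). A call has 1 to 10 rows; each row is the pose to reach, as a shift and turn from the pose commanded when the call began, along the tool's axes at that moment; what a row does not reach only later rows make up. A row lasts 1/10 s, in which the tool goes at most 50 mm and 8.59 degrees, less where a joint would pass 70% of its speed; a pose out of reach is approached as far as the arm can. A call with a gripper value outside its range is refused whole. The fingers move at their own pace and stop on an object; "force" is the grip in N (left out, the last holds). Time passes only in rows, so rows that repeat a pose let the fingers close. It gives the time, the measured TCP pose, the force, the opening and the grip force at its end, in the units of the state.
- manip.read_state(): the state, without advancing time (a new reading comes with each control period).
- manip.capture(name): name is "scene" or "top" or "wrist"; returns the picture (420x560x3 uint8, red, green, blue); there is no depth.
- manip.get_calibration(name): a dict with "vertical_fov" (degrees; the focal length in pixels is half the picture's height over the tangent of half this angle, whatever the lens; pixels are square), "cx", "cy" (the principal point, pixels), "R" (3x3) and "t" (3): a world point X has camera coordinates R X + t. Camera axes: x right, y down, z forward; pixel columns grow to the right and rows downward; lengths in m; the calibration is good to about 2 mm. A picture is of the moment at which its call begins: read the wrist's pose just before it. get_calibration takes no time and is no camera call; for the wrist camera it gives the pose at the moment of the call.
- manip.finish_job(): hands the job in; it is judged then, once.
The state is a dict: "t": time; "q": joint angles; "qd": joint speeds; "joint_efforts": joint torques, N m; "ee_pos": TCP position; "tcp_rot": TCP orientation; "force": force on the tool from outside, world axes, zero at the start; "wrist_torque": the same for the moment, N m; "width": opening from 0.0 (shut) to 1.0 (fully open); "finger_force": force on a finger pad.
Only numpy, scipy, OpenCV 4.12 (cv2) and the standard library are available. Lean on these libraries where they do the work, as an engineer would, in place of code of your own. Each camera call takes 0.05 s, during which the arm holds its last target. There are 200 camera calls.

## Working session

There is one attempt and no reset: what is moved stays moved. The work goes in short steps, Python scripts to look and compute and a tool call to move; the robot and the scene stay as the last step left them, time stands still between calls to the robot, and variables do not carry over. Pictures are saved under pics/ and viewed, at most 10 in all, crops included, and the job is handed in when it is done.

Besides the shell and the picture viewer there is one more tool, called after "Call:" as name([rows], argument=value, ...), one row to a line, values as JSON. apply_moves: Moves the arm, as the interface text tells. Its arguments: {"type":"object","properties":{"increments":{"type":"array","items":{"type":"object","properties":{"xyz":{"type":"array","items":{"type":"number"}},"dr":{"type":"array","items":{"type":"number"}},"grip":{"type":"number"}}}},"force":{"type":"number"}},"required":["increments"]}

```bash
mkdir -p pics; cat > h.py <<'E'
import numpy as np, cv2
from workcell import manip
from scipy.spatial.transform import Rotation as Rn
def K(c):
    f=210/np.tan(np.radians(c["vertical_fov"])/2); return f,c["cx"],c["cy"]
def ray(c,u,v):
    f,cx,cy=K(c); R=np.array(c["R"]);t=np.array(c["t"])
    d=R.T@np.array([(u-cx)/f,(v-cy)/f,1]); return -R.T@t,d/np.linalg.norm(d)
def onz(c,u,v,z):
    o,d=ray(c,u,v); return o+d*(z-o[2])/d[2]
def proj(c,X):
    f,cx,cy=K(c); p=np.array(c["R"])@np.array(X)+np.array(c["t"]); return np.array([cx+f*p[0]/p[2],cy+f*p[1]/p[2]])
def tri(rs):
    A=np.zeros((3,3));b=np.zeros(3)
    for o,d in rs:
        P=np.eye(3)-np.outer(d,d);A+=P;b+=P@o
    X=np.linalg.solve(A,b); return X,[np.linalg.norm((np.eye(3)-np.outer(d,d))@(X-o)) for o,d in rs]
def snap(n,f):
    c=manip.get_calibration(n); im=manip.capture(n)[:,:,::-1].copy(); cv2.imwrite(f"pics/{f}.png",im); 
    import pickle; pickle.dump(c,open(f"pics/{f}.pkl","wb")); return im,c
def load(f):
    import pickle; return cv2.imread(f"pics/{f}.png"),pickle.load(open(f"pics/{f}.pkl","rb"))
def st():
    s=manip.read_state(); print({k:np.round(s[k],4).tolist() for k in ("t","q","ee_pos","tcp_rot","force","width","finger_force")}); return s
E
python3 - <<'E'
from h import *
s=st(); print(manip.grasp_offset)
a,c=snap("scene","s0");b,d=snap("top","t0")
for q in(c,d): print(K(q),np.round(-np.array(q["R"]).T@np.array(q["t"]),3),np.round(q["R"],2).tolist())
E
```

```text
{'t': 0.0, 'q': [1.2628, 0.5372, -0.0044, 1.5389, 0.0026, 1.0673, -0.0712], 'ee_pos': [0.1555, -0.6305, 0.2304], 'tcp_rot': [-0.0009, 0.9927, 0.1206, -0.0002], 'force': [-0.2375, 0.6169, -0.2589], 'width': 0.9994, 'finger_force': 0.0}
0.0187
(np.float64(450.1157875113285), 277.6705154106011, 213.20900884707282) [ 1.277 -0.283  0.991] [[0.31, 0.95, 0.01], [0.73, -0.23, -0.64], [-0.6, 0.21, -0.77]]
(np.float64(535.902452785036), 278.837372038851, 215.15896796561458) [ 0.475 -0.038  1.405] [[0.02, -1.0, 0.02], [-1.0, -0.02, -0.08], [0.08, -0.02, -1.0]]
```

View pics/s0.png

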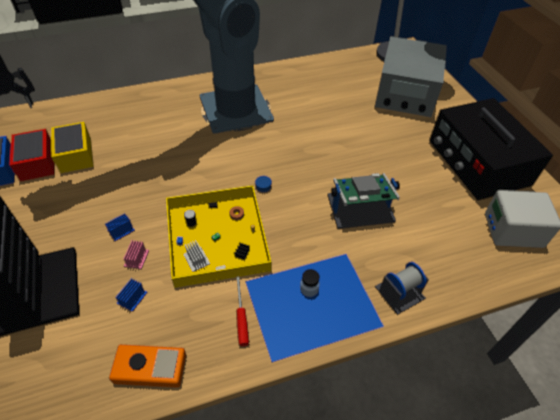

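View pics/t0.png

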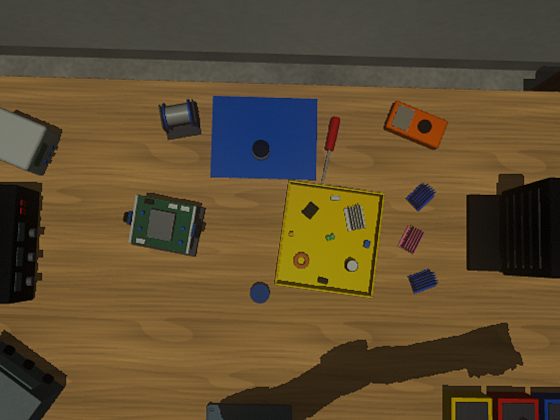

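The first picture (scene) shows the silver sink in the tray at (196,257) and the board with the grey module at (367,184). The second (top) shows them at (355,217) and (160,226). In the top view, the parts that could be taken for it are the black sink (310,211), the pink look-alike (410,240) and the blue ones (420,196) and (423,280). I choose the silver one inside the tray and check it in a close crop.

```bash
python3 - <<'E'
from h import *
im,c=load("t0")
g=lambda x,y,w,h:cv2.resize(im[y:y+h,x:x+w],None,fx=4,fy=4,interpolation=cv2.INTER_CUBIC)
A=g(275,178,112,124);B=g(118,184,88,124);cv2.imwrite("pics/crop.png",np.hstack([A,B]))
hsv=cv2.cvtColor(im,cv2.COLOR_BGR2HSV)
y=cv2.inRange(hsv,(20,150,80),(35,255,255)); 
hull=max(cv2.findContours(cv2.morphologyEx(y,cv2.MORPH_CLOSE,np.ones((9,9))),0,2)[0],key=cv2.contourArea)
r=cv2.minAreaRect(hull); print("tray",r,[np.round(onz(c,*p,.045),3).tolist() for p in cv2.boxPoints(r)], onz(c,*r[0],.045))
m=cv2.inRange(im[205-0:232,338:372].copy(),(0,0,0),(255,255,255))
# silver sink: low saturation in tray near (355,217)
s=np.zeros(im.shape[:2],np.uint8); s[196:240,335:378]=(y==0)[196:240,335:378]*255
n,l,S,C=cv2.connectedComponentsWithStats(s)
for i in range(1,n): 
  if S[i][4]>60:
    rr=cv2.minAreaRect(np.argwhere(l==i)[:,::-1].astype(np.float32)); print("sink",rr,S[i][4],onz(c,*rr[0],.025),[np.round(onz(c,*p,.03),3).tolist() for p in cv2.boxPoints(rr)])
print("mod",onz(c,160,226,.105)); ms,cs=load("s0")
print("mod tri",tri([ray(c,160,226),ray(cs,367,184)]))
print("sink tri",tri([ray(c,355,217),ray(cs,196,257)]))
E
```

```text
tray ((330.25860595703125, 238.60345458984375), (99.48835754394531, 106.42416381835938), 7.765166282653809) [[0.413, -0.055, 0.045], [0.682, -0.086, 0.045], [0.653, -0.34, 0.045], [0.384, -0.305, 0.045]] [ 0.53182552 -0.19637575  0.045     ]
sink ((354.3461608886719, 217.23074340820312), (24.122282028198242, 18.631031036376953), 78.69007110595703) 440 [ 0.58945636 -0.2605088   0.025     ] [[0.614, -0.23, 0.03], [0.625, -0.277, 0.03], [0.564, -0.29, 0.03], [0.553, -0.243, 0.03]]
mod [0.5505023  0.22381658 0.105     ]
mod tri (array([0.55175124, 0.22749092, 0.0937543 ]), [np.float64(0.0014991680407481808), np.float64(0.0014991680407480702)])
sink tri (array([ 0.59083958, -0.26409852,  0.01529755]), [np.float64(0.00032210803095940603), np.float64(0.00032210803095946106)])
```

View pics/crop.png

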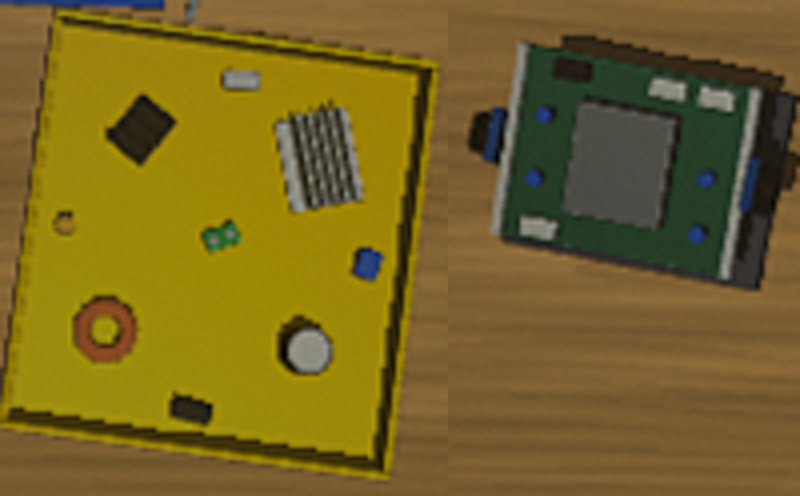

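The crop confirms the silver sink with five fins, at about (0.590,-0.261) with yaw about 0.21. It is clear of the tray wall and the relay. I move above it.

Call:
apply_moves([
  {"xyz": [50,-25,0],"dr": [0,0,0],"grip": 0.62},
  {"xyz": [100,-50,3],"dr": [0,0,0],"grip": 0.62},
  {"xyz": [145,-72,6],"dr": [0,0,0],"grip": 0.62},
  {"xyz": [190,-95,10],"dr": [0,0,0],"grip": 0.62},
  {"xyz": [235,-117,14],"dr": [0,0,0],"grip": 0.62},
  {"xyz": [280,-140,18],"dr": [0,0,0],"grip": 0.62},
  {"xyz": [325,-162,20],"dr": [0,0,0],"grip": 0.62},
  {"xyz": [370,-185,20],"dr": [0,0,0],"grip": 0.62},
  {"xyz": [415,-207,20],"dr": [0,0,0],"grip": 0.62},
  {"xyz": [460,-230,20],"dr": [0,0,0],"grip": 0.62},
])

```text
t: 1.1
ee_pos: [0.5369, -0.3058, 0.211]
tcp_rot: [-0.0, 0.993, 0.121, -0.0]
force: [0.6, -0.6, -0.6]
width: 0.623
finger_force: 0.0
```

Call:
apply_moves([
  {"xyz": [40,-20,0],"dr": [0,0,0],"grip": 0.62},
  {"xyz": [50,-25,0],"dr": [0,0,0],"grip": 0.62},
  {"xyz": [50,-25,0],"dr": [0,0,0],"grip": 0.62},
  {"xyz": [50,-25,0],"dr": [0,0,0],"grip": 0.62},
])

```text
t: 1.5
ee_pos: [0.577, -0.2727, 0.2108]
tcp_rot: [0.0, 0.993, 0.12, -0.001]
force: [-0.1, 0.2, -0.0]
width: 0.618
finger_force: 0.0
```

```bash
python3 - <<'E'
from h import *
s=st(); snap("wrist","w1")
c=manip.get_calibration("wrist");print(K(c),-np.array(c["R"]).T@c["t"],np.round(c["R"],2).tolist())
E
```

```text
{'t': 1.5, 'q': [0.4598, 0.5418, -0.1281, 1.5836, 0.0789, 1.0226, -1.0219], 'ee_pos': [0.577, -0.2727, 0.2108], 'tcp_rot': [0.0003, 0.9928, 0.1199, -0.0009], 'force': [-0.0613, 0.1596, -0.0092], 'width': 0.6182, 'finger_force': 0.0}
(np.float64(354.03816354789006), 280.70557828162026, 211.1862729958842) [ 0.65751965 -0.2533024   0.35314983] [[0.24, -0.97, 0.0], [-0.92, -0.22, 0.32], [-0.31, -0.08, -0.95]]
```

View pics/w1.png

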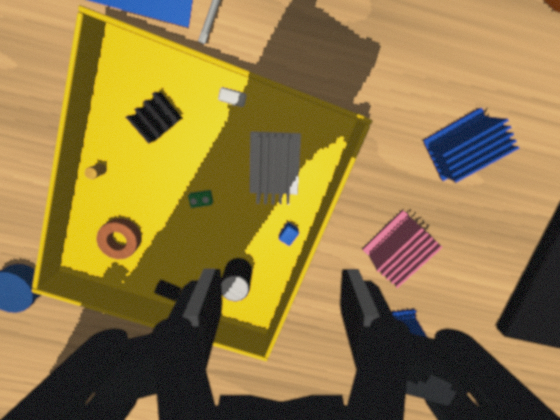

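The wrist view shows the silver sink at about (274,165), half in shadow, with its fins running along image rows. The relay at (289,233) and capacitor at (236,280) are clear of it. I measure it from here.

```bash
python3 - <<'E'
from h import *
im,c=load("w1")
roi=im[115:215,230:320]; cv2.imwrite("pics/w1c.png",cv2.resize(roi,None,fx=6,fy=6,interpolation=cv2.INTER_CUBIC))
hsv=cv2.cvtColor(im,cv2.COLOR_BGR2HSV); m=cv2.inRange(hsv,(0,0,40),(180,90,255)); k=np.zeros_like(m);k[120:212,240:310]=m[120:212,240:310]
n,l,S,C=cv2.connectedComponentsWithStats(k)
for i in range(1,n):
  if S[i][4]>50: r=cv2.minAreaRect(np.argwhere(l==i)[:,::-1].astype(np.float32)); print(S[i],r,[(np.round(p).tolist(),np.round(onz(c,*p,.045),3).tolist()) for p in cv2.boxPoints(r)])
E
```

```text
[ 250  132   51   72 3084] ((273.93902587890625, 167.64588928222656), (49.81769561767578, 70.80331420898438), 2.12109637260437) [([248.0, 202.0], [0.558, -0.247, 0.045]), ([250.0, 131.0], [0.62, -0.236, 0.045]), ([300.0, 133.0], [0.629, -0.277, 0.045]), ([298.0, 204.0], [0.567, -0.291, 0.045])]
```

View pics/w1c.png

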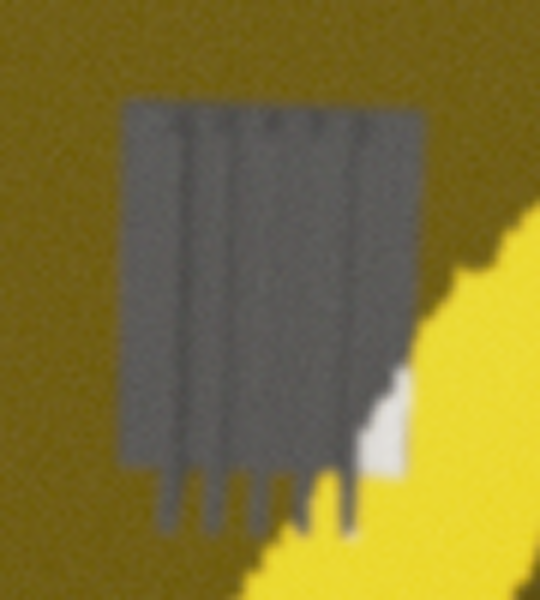

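The crop shows the base corners at about (122,100), (424,108), (407,475) and (120,465) in crop pixels. The fin tips at the near end run from (167,533) to (348,533).

```bash
python3 - <<'E'
from h import *
im,c=load("w1")
g=lambda p,z:onz(c,230+(p[0]+.5)/6-.5,115+(p[1]+.5)/6-.5,z)
P=np.array([g(p,.010) for p in((122,100),(424,108),(407,475),(120,465))]);print(P.round(4),P.mean(0))
L=lambda i,j:np.linalg.norm(P[i]-P[j])
print("w",L(0,1),L(3,2),"l",L(0,3),L(1,2))
d=P[0]+P[1]-P[2]-P[3];yaw=np.arctan2(d[1],d[0]);e=P[0]+P[3]-P[1]-P[2];y2=np.arctan2(-e[0],e[1]);print("yaw",yaw,y2)
F=np.array([g(p,.045) for p in((167,533),(348,533))]);print("fins",F.round(4),np.linalg.norm(F[0]-F[1]),F.mean(0)+.03*np.array([np.cos(yaw),np.sin(yaw),0]))
s=manip.read_state();q=s["tcp_rot"];R=Rn.from_quat([q[1],q[2],q[3],q[0]]);T=np.append(P.mean(0)[:2],.0)
print("tool yaw",np.arctan2(*R.as_matrix()[1::-1,0]),"shift",R.inv().apply(T-s["ee_pos"])*1000)
E
```

```text
[[ 0.6158 -0.2331  0.01  ]
 [ 0.626  -0.2799  0.01  ]
 [ 0.5668 -0.2926  0.01  ]
 [ 0.5571 -0.2454  0.01  ]] [ 0.59141077 -0.26276747  0.01      ]
w 0.0478684147799185 0.04811753194878268 l 0.059982009704821364 0.06048043974634406
yaw 0.20858483529908464 0.2087078659535353
fins [[ 0.5586 -0.2554  0.045 ]
 [ 0.5651 -0.2821  0.045 ]] 0.027509773430809036 [ 0.59119839 -0.26250388  0.045     ]
tool yaw 0.23894950648022317 shift [ 17.32032401  -6.96381869 210.92010181]
```

Base size, length and both position estimates agree to under 1 mm, with the sink at (0.5913,-0.2627) and yaw 0.2085. I descend, stopping with the tips 5 mm above the base flange.

Call:
apply_moves([
  {"xyz": [17,-7,40],"dr": [0,0,0.03],"grip": 0.65},
  {"xyz": [17,-7,80],"dr": [0,0,0.03],"grip": 0.65},
  {"xyz": [17,-7,115],"dr": [0,0,0.03],"grip": 0.65},
  {"xyz": [17,-7,145],"dr": [0,0,0.03],"grip": 0.65},
  {"xyz": [17,-7,165],"dr": [0,0,0.03],"grip": 0.65},
  {"xyz": [17,-7,180],"dr": [0,0,0.03],"grip": 0.65},
  {"xyz": [17,-7,190],"dr": [0,0,0.03],"grip": 0.65},
  {"xyz": [17,-7,195],"dr": [0,0,0.03],"grip": 0.65},
  {"xyz": [17,-7,195],"dr": [0,0,0.03],"grip": 0.65},
])

```text
t: 2.45
ee_pos: [0.5931, -0.2607, 0.0163]
tcp_rot: [0.0, 0.994, 0.106, -0.0]
force: [0.6, 0.1, -0.2]
width: 0.652
finger_force: 0.0
```

```bash
python3 - <<'E'
from h import *
s=st(); snap("wrist","w2")
E
```

```text
{'t': 2.45, 'q': [0.4149, 0.8093, -0.1024, 1.6454, 0.1164, 0.6929, -1.105], 'ee_pos': [0.5931, -0.2607, 0.0163], 'tcp_rot': [0.0001, 0.9944, 0.1055, -0.0], 'force': [0.5854, 0.0586, -0.1613], 'width': 0.6523, 'finger_force': 0.0}
```

View pics/w2.png

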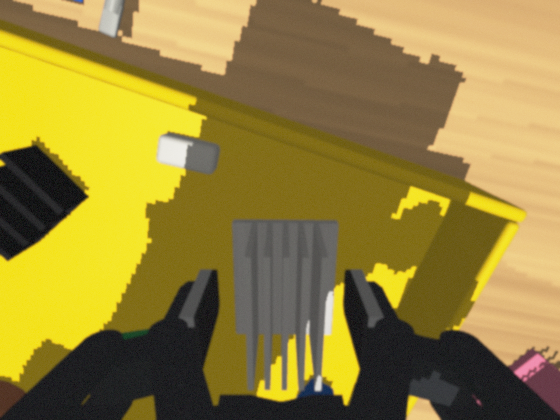

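The wrist view shows the fingers straddling the fins, centred at about (285,290), with nothing else between them. I close and lift.

Call:
apply_moves([
  {"xyz": [-2,0,0],"dr": [0,0,0],"grip": 0.3},
  {"xyz": [-2,0,0],"dr": [0,0,0],"grip": 0.2},
  {"xyz": [-2,0,0],"dr": [0,0,0],"grip": 0.2},
  {"xyz": [-2,0,0],"dr": [0,0,0],"grip": 0.2},
  {"xyz": [-2,0,0],"dr": [0,0,0],"grip": 0.2},
  {"xyz": [-2,0,0],"dr": [0,0,0],"grip": 0.2},
  {"xyz": [-2,0,0],"dr": [0,0,0],"grip": 0.2},
  {"xyz": [-2,0,0],"dr": [0,0,0],"grip": 0.2},
], force=60)

```text
t: 3.3
ee_pos: [0.5919, -0.2612, 0.0174]
tcp_rot: [0.0, 0.994, 0.106, 0.001]
force: [-1.2, 0.0, 7.1]
width: 0.342
finger_force: 60.8
```

Call:
apply_moves([
  {"xyz": [-2,0,-10],"dr": [0,0,0],"grip": 0.2},
  {"xyz": [-2,0,-30],"dr": [0,0,0],"grip": 0.2},
  {"xyz": [-2,0,-60],"dr": [0,0,0],"grip": 0.2},
  {"xyz": [-2,0,-100],"dr": [0,0,0],"grip": 0.2},
  {"xyz": [-2,0,-140],"dr": [0,0,0],"grip": 0.2},
  {"xyz": [-2,0,-180],"dr": [0,0,0],"grip": 0.2},
  {"xyz": [-2,0,-215],"dr": [0,0,0],"grip": 0.2},
  {"xyz": [-2,0,-230],"dr": [0,0,0],"grip": 0.2},
  {"xyz": [-2,0,-230],"dr": [0,0,0],"grip": 0.2},
])

```text
t: 4.2
ee_pos: [0.5903, -0.2615, 0.2485]
tcp_rot: [0.001, 0.994, 0.106, 0.002]
force: [0.5, -0.8, -1.1]
width: 0.344
finger_force: 59.9
```

Gripped at 29 mm and lifted. I move to a viewing point over the module with the tool yawed to match the board (about -0.17).

Call:
apply_moves([
  {"xyz": [2,-30,-5],"dr": [0,0,0.02],"grip": 0.2},
  {"xyz": [4,-70,-10],"dr": [0,0,0.06],"grip": 0.2},
  {"xyz": [6,-115,-10],"dr": [0,0,0.1],"grip": 0.2},
  {"xyz": [8,-160,-10],"dr": [0,0,0.14],"grip": 0.2},
  {"xyz": [10,-205,-10],"dr": [0,0,0.18],"grip": 0.2},
  {"xyz": [12,-250,-10],"dr": [0,0,0.22],"grip": 0.2},
  {"xyz": [14,-295,-10],"dr": [0,0,0.26],"grip": 0.2},
  {"xyz": [16,-340,-10],"dr": [0,0,0.3],"grip": 0.2},
  {"xyz": [18,-385,-10],"dr": [0,0,0.34],"grip": 0.2},
  {"xyz": [20,-425,-10],"dr": [0,0,0.38],"grip": 0.2},
])

```text
t: 5.2
ee_pos: [0.5173, 0.1604, 0.2539]
tcp_rot: [0.001, 0.996, -0.084, -0.002]
force: [0.7, 0.3, -0.8]
width: 0.346
finger_force: 59.9
```

Call:
apply_moves([
  {"xyz": [15,-38,0],"dr": [0,0,0],"grip": 0.2},
  {"xyz": [28,-65,0],"dr": [0,0,0],"grip": 0.2},
  {"xyz": [28,-72,0],"dr": [0,0,0],"grip": 0.2},
  {"xyz": [28,-72,0],"dr": [0,0,0],"grip": 0.2},
  {"xyz": [28,-72,0],"dr": [0,0,0],"grip": 0.2},
])

```text
t: 5.7
ee_pos: [0.5582, 0.2233, 0.2548]
tcp_rot: [0.001, 0.996, -0.084, -0.001]
force: [-0.6, 0.0, -1.0]
width: 0.34
finger_force: 59.9
```

```bash
python3 - <<'E'
from h import *
s=st(); snap("wrist","w3")
E
```

```text
{'t': 5.7, 'q': [-0.2893, 0.4425, -0.2255, 1.6362, 0.1094, 1.0785, -2.2857], 'ee_pos': [0.5582, 0.2233, 0.2548], 'tcp_rot': [0.0011, 0.9964, -0.0844, -0.0012], 'force': [-0.5707, 0.0061, -1.0045], 'width': 0.3398, 'finger_force': 59.8798}
```

View pics/w3.png

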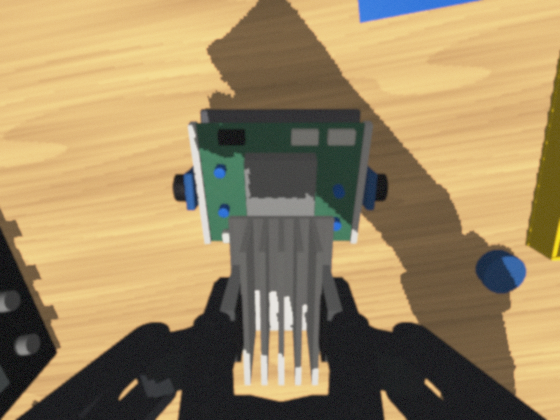

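The wrist view shows the module's far part at (280,175) with the held sink hiding its near edge. The sink is gripped straight. I back off along the slope for a full view, then take a second view, pitched, for triangulation.

Call:
apply_moves([
  {"xyz": [-25,0,-5],"dr": [0,0,0],"grip": 0.2},
  {"xyz": [-50,0,-10],"dr": [0,0,0],"grip": 0.2},
  {"xyz": [-50,0,-10],"dr": [0,0,0],"grip": 0.2},
  {"xyz": [-50,0,-10],"dr": [0,0,0],"grip": 0.2},
  {"xyz": [-50,0,-10],"dr": [0,0,0],"grip": 0.2},
])

```text
t: 6.25
ee_pos: [0.5106, 0.232, 0.2662]
tcp_rot: [0.0, 0.996, -0.085, 0.0]
force: [0.3, -0.1, -1.5]
width: 0.339
finger_force: 59.9
```

```bash
python3 - <<'E'
from h import *
s=st(); snap("wrist","wA")
E
```

```text
{'t': 6.25, 'q': [-0.3157, 0.3602, -0.2444, 1.7308, 0.0986, 1.0625, -2.3339], 'ee_pos': [0.5106, 0.232, 0.2662], 'tcp_rot': [0.0003, 0.9964, -0.0849, 0.0002], 'force': [0.3114, -0.1342, -1.4993], 'width': 0.3395, 'finger_force': 59.8939}
```

Call:
apply_moves([
  {"xyz": [-15,0,0],"dr": [0,0.1,0],"grip": 0.2},
  {"xyz": [-30,0,0],"dr": [0,0.2,0],"grip": 0.2},
  {"xyz": [-45,0,0],"dr": [0,0.3,0],"grip": 0.2},
  {"xyz": [-45,0,0],"dr": [0,0.3,0],"grip": 0.2},
  {"xyz": [-45,0,0],"dr": [0,0.3,0],"grip": 0.2},
  {"xyz": [-45,0,0],"dr": [0,0.3,0],"grip": 0.2},
])

```text
t: 6.9
ee_pos: [0.4669, 0.2404, 0.2666]
tcp_rot: [0.012, 0.985, -0.084, 0.149]
force: [1.1, -0.3, -2.1]
width: 0.341
finger_force: 59.9
```

```bash
python3 - <<'E'
from h import *
s=st(); snap("wrist","wB")
a=load("wA")[0][50:250,150:410];b=load("wB")[0][50:250,150:410]
f=lambda x:cv2.resize(x,(520,400),interpolation=cv2.INTER_CUBIC)[:, :]
A=load("wA")[0];B=load("wB")[0]
cv2.imwrite("pics/AB.png",np.hstack([cv2.resize(A[0:280,160:420],(390*1,420))*1,cv2.resize(B[0:280,160:420],(390,420))]))
E
```

```text
{'t': 6.9, 'q': [-0.5114, 0.1783, -0.2197, 2.0114, 0.3819, 0.8007, -2.7113], 'ee_pos': [0.4669, 0.2404, 0.2666], 'tcp_rot': [0.0124, 0.9852, -0.084, 0.1489], 'force': [1.1298, -0.2585, -2.113], 'width': 0.3407, 'finger_force': 59.8725}
```

View pics/AB.png

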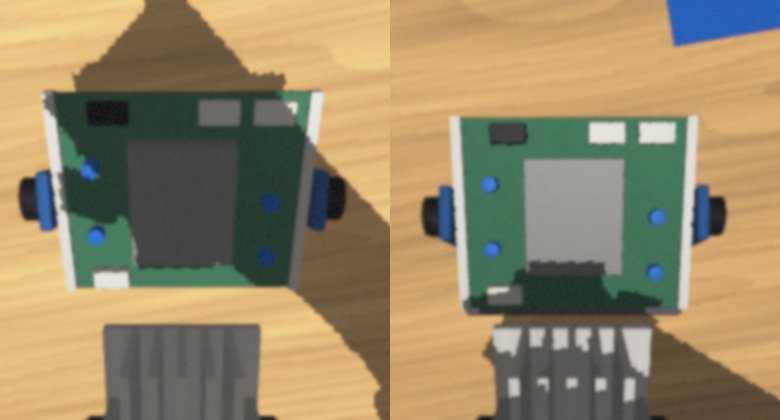

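The left half (view A) shows the full module at composite corners (127,141), (238,141), (233,266) and (137,264). The right half (view B) has (134,158), (234,158), (232,275) and (135,272) after removing the offset. I refine these corners and triangulate.

```bash
cat > m.py <<'E'
from h import *
A,ca=load("wA");B,cb=load("wB")
pa=np.array([(127,141),(238,141),(233,266),(137,264)])/1.5+[160,0]
pb=np.array([(134,158),(234,158),(232,275),(135,272)])/1.5+[160,0]
def refine(im,p):
    # straight edges: sub-pixel step position along each side, line fit, intersect
    g=cv2.GaussianBlur(cv2.cvtColor(im,cv2.COLOR_BGR2LAB)[:,:,1],(3,3),0).astype(np.float32) # a channel: green vs grey
    L=[]
    for i in range(4):
        a,b=p[i],p[(i+1)%4];t=(b-a)/np.linalg.norm(b-a);n=np.array([-t[1],t[0]])
        pts=[]
        for s in np.linspace(.12,.88,40):
            w=np.arange(-4,4.01,.25);q=a+s*(b-a)+w[:,None]*n
            v=cv2.remap(g,q[:,0].astype(np.float32),q[:,1].astype(np.float32),1).ravel();d=np.abs(np.gradient(v));k=d>.5*d.max()
            pts.append(a+s*(b-a)+n*np.average(w[k],weights=d[k]))
        pts=np.array(pts,np.float32);vx,vy,x,y=cv2.fitLine(pts,cv2.DIST_HUBER,0,.01,.01).ravel()
        L.append(np.cross([x,y,1],[x+vx,y+vy,1]))
    r=[]
    for i in range(4):
        c=np.cross(L[i-1],L[i]);r.append(c[:2]/c[2])
    return np.array(r)
ra,rb=refine(A,pa),refine(B,pb)
print((ra-pa).round(1).tolist(),(rb-pb).round(1).tolist())
X=[];
for u,v in zip(ra,rb):
    x,e=tri([ray(ca,*u),ray(cb,*v)]);X.append(x);print(x.round(4),np.round(e,4))
X=np.array(X);n=lambda i,j:round(float(np.linalg.norm(X[i]-X[j])),4)
print("w",n(0,1),n(2,3),"l",n(0,3),n(1,2),"c",X.mean(0).round(4))
x=X[0]+X[1]-X[2]-X[3];x/=np.linalg.norm(x);y=X[0]+X[3]-X[1]-X[2];z=np.cross(x,y);z/=np.linalg.norm(z)
print("x",x,"slope",np.arcsin(x[2]),"yaw",np.arctan2(x[1],x[0]),"z",z,"axis h",(X.mean(0)-.02*z).round(4))
o=np.array([(.035,.03,0),(.035,-.03,0),(-.035,-.03,0),(-.035,.03,0)])
for nm,r,c in(("A",ra,ca),("B",rb,cb)):
    f,cx,cy=K(c);ok,rv,tv=cv2.solvePnP(o,r,np.array([[f,0,cx],[0,f,cy],[0,0,1.]]),None)
    R=np.array(c["R"]).T@cv2.Rodrigues(rv)[0];t=np.array(c["R"]).T@(tv.ravel()-c["t"]);print(nm,"slope",np.arcsin(R[2,0]),"roll",R[2,1],"yaw",np.arctan2(R[1,0],R[0,0]),t.round(4),(t-.02*R[:,2]).round(4))
# joint fit: both views, one rigid face
from scipy.optimize import least_squares
def res(p):
    W=Rn.from_euler("ZY",[p[3],-p[4]]).apply(o)+p[:3]
    return np.concatenate([proj(c,w)-u for c,r in((ca,ra),(cb,rb)) for w,u in zip(W,r)])
s=least_squares(res,[*X.mean(0),-.17,.25]);print("joint",s.x.round(4),"rms",np.sqrt(np.mean(s.fun**2)),"axis h",s.x[2]-.02*np.cos(s.x[4]))
E
python3 m.py
```

```text
[[-1.9, -1.0], [0.4, -1.1], [-1.1, -0.5], [-3.1, 2.0]] [[-1.3, -0.4], [0.4, -0.4], [-0.1, -0.0], [-0.1, 2.5]]
[0.5968 0.2491 0.099 ] [0.0002 0.0002]
[0.5862 0.1869 0.0984] [0. 0.]
[0.5156 0.2005 0.0958] [0.0001 0.0001]
[0.5251 0.2595 0.0979] [0.0002 0.0002]
w 0.0631 0.0598 l 0.0724 0.0719 c [0.5559 0.224  0.0978]
x [ 0.98577008 -0.16607886  0.02598396] slope 0.025986888015830475 yaw -0.16690884927284438 z [-0.02926176 -0.01731964  0.99942172] axis h [0.5565 0.2244 0.0778]
A slope 0.10011012524703541 roll 0.05819101715916171 yaw -0.16901874064412126 [0.557  0.2238 0.109 ] [0.5591 0.2246 0.0892]
B slope 0.23748910537566562 roll 0.03639234031115333 yaw -0.16873801194713822 [0.5539 0.2244 0.1057] [0.5586 0.2243 0.0863]
joint [ 0.5558  0.2241  0.1025 -0.1658  0.0651] rms 1.0102848376237858 axis h 0.08256250896313609
```

```bash
python3 - <<'E'
from h import *
for n,cols in(("A",(225,250,280,300,330,350)),("B",(220,250,275,295,325,350))):
    im,c=load("w"+n);hsv=cv2.cvtColor(cv2.GaussianBlur(im,(3,3),0),cv2.COLOR_BGR2HSV)
    gm=cv2.inRange(hsv,(48,50,15),(95,255,255))
    # fine prints: runs of green per column / row
    def runs(v): 
        d=np.flatnonzero(np.diff((v>0).astype(int)));return d.tolist()
    for x in cols: print(n,"col",x,runs(gm[:,x]))
    for y in (100,115,130,145,160,170): print(n,"row",y,runs(gm[y]))
im,c=load("wA");print(im[55:66,280].tolist(),im[170:196,280].tolist())
im,c=load("wB");print(im[172:216,280].tolist())
E
```

```text
A col 225 [61, 67, 81, 106, 116, 149, 163, 177]
A col 250 [61, 92, 176, 190]
A col 280 [61, 92, 176, 190]
A col 300 [61, 65, 84, 92, 176, 190]
A col 330 [61, 65, 83, 189]
A col 350 [61, 66, 84, 189]
A row 100 [200, 243, 318, 361]
A row 115 [202, 212, 225, 243, 318, 359]
A row 130 [204, 244, 317, 334, 345, 357]
A row 145 [205, 246, 316, 355]
A row 160 [207, 218, 229, 246, 315, 354]
A row 170 [208, 247, 315, 330, 342, 352]
B col 220 [78, 120, 124, 204]
B col 250 [78, 105, 182, 204]
B col 275 [78, 104, 183, 204]
B col 295 [78, 80, 96, 104, 183, 204]
B col 325 [78, 81, 95, 204]
B col 350 [78, 81, 93, 204]
B row 100 [208, 355]
B row 115 [209, 248, 316, 355]
B row 130 [210, 248, 315, 354]
B row 145 [210, 248, 315, 331, 343, 353]
B row 160 [211, 249, 315, 352]
B row 170 [212, 222, 231, 249, 314, 352]
[[64, 92, 114], [62, 91, 113], [64, 91, 113], [67, 91, 111], [63, 87, 106], [58, 80, 90], [53, 70, 66], [46, 62, 43], [51, 62, 39], [48, 61, 38], [48, 62, 39]] [[70, 70, 69], [68, 70, 72], [67, 67, 69], [69, 70, 71], [68, 67, 68], [67, 67, 66], [62, 68, 60], [57, 67, 52], [63, 80, 50], [78, 100
[... 181 characters left out ...]
51, 156], [119, 175, 208], [129, 193, 229], [131, 199, 234], [137, 204, 237]]
[[139, 141, 144], [120, 120, 123], [87, 87, 88], [66, 68, 68], [62, 63, 61], [62, 59, 62], [60, 63, 61], [58, 59, 58], [62, 62, 60], [61, 63, 61], [56, 57, 56], [58, 58, 56], [49, 56, 46], [44, 54, 34], [43, 52, 30], [42, 53, 36], [44, 53, 33], [44, 55, 33], [43, 51, 33], [42, 54, 35], [45, 55, 36], [44, 57, 38], [42, 52, 34], [43, 54, 34], [40, 52, 27], [41, 52, 35], [47, 55, 34], [43, 54, 37], [42, 49, 34], [40, 54, 32], [42, 53, 34], [46, 55, 35], [44, 52, 38], [44, 44, 34], [47, 41, 40], [48, 44, 46], [48, 49, 50], [43, 51, 60], [49, 66, 81], [56, 75, 91], [59, 80, 99], [55, 78, 96], [55, 76, 94], [65, 78, 90]]
```

```bash
cat > m2.py <<'E'
from h import *
from scipy.optimize import least_squares
ca,cb=load("wA")[1],load("wB")[1]
# cam,u,v,axis,value,plane z (mm, module frame)
M=[(cb,282,104.5,0,35,20),(cb,280,183,0,-35,20),(cb,282,78.5,0,60,2),(cb,270,204.5,0,-60,2),
(ca,270,175.8,0,-35,20),(ca,270,191,0,-60,2),(ca,282,92.7,0,35,2),(ca,282,61.5,0,60,-2),
(ca,244.5,130,1,30,20),(ca,317.5,130,1,-30,20),(ca,247.5,170,1,30,20),(ca,315.5,170,1,-30,20),
(cb,248.5,115,1,30,20),(cb,316,115,1,-30,20),(cb,249.5,170,1,30,20),(cb,314.5,170,1,-30,20)]
def res(p,M=M,z=None):
    R=Rn.from_euler("ZY",[p[2],-p[3]]).as_matrix();t=np.array([p[0],p[1],p[4] if len(p)>4 else .085]);r=[]
    for c,u,v,a,val,h in M:
        o,d=ray(c,u,v);o=R.T@(o-t);d=R.T@d;x=o+d*(h/1000-o[2])/d[2];r.append(x[a]*1000-val)
    return np.array(r)
for p0 in([.556,.224,-.168,.25],[.556,.224,-.168,.25,.085]):
  for sel in (M,M[:6]+M[8:],M[:4]+M[12:]):
    s=least_squares(res,p0,args=(sel,),loss="soft_l1");p=s.x
    R=Rn.from_euler("ZY",[p[2],-p[3]]).as_matrix();t=np.array([p[0],p[1],p[4] if len(p)>4 else .085])
    print(p.round(4),"face",(t+.02*R[:,2]).round(4),"res",res(p,sel).round(1).tolist())
E
python3 m2.py
```

```text
[ 0.5589  0.2236 -0.1711  0.2442] face [0.5541 0.2244 0.1044] res [0.5, 0.3, -1.4, 0.0, 1.1, 0.3, -0.2, -1.5, 0.6, -0.4, -0.0, -0.7, -0.0, 0.1, 0.2, 0.2]
[ 0.5592  0.2235 -0.1696  0.2361] face [0.5546 0.2243 0.1044] res [0.1, -0.1, -1.6, -0.1, 0.8, 0.3, 0.6, -0.4, -0.0, -0.6, -0.0, 0.0, 0.2, 0.2]
[ 0.5587  0.2237 -0.1767  0.2093] face [0.5546 0.2244 0.1046] res [0.1, 0.1, -1.0, 0.6, 0.1, 0.0, -0.1, -0.0]
[ 0.5589  0.2235 -0.1715  0.2268  0.0829] face [0.5545 0.2243 0.1024] res [0.7, 0.2, -0.6, 0.2, 0.5, 0.2, -0.4, -1.4, 0.9, -0.6, 0.1, -0.9, 0.2, -0.1, 0.3, -0.0]
[ 0.5592  0.2235 -0.1696  0.2172  0.0829] face [0.5549 0.2242 0.1024] res [0.3, -0.2, -0.8, 0.1, 0.2, 0.2, 0.9, -0.6, 0.1, -0.8, 0.2, -0.2, 0.4, 0.0]
[ 0.559   0.2236 -0.1758  0.2018  0.0825] face [0.555  0.2243 0.1021] res [0.3, -0.2, -0.4, 0.4, 0.3, -0.2, 0.1, -0.2]
```

The face centre is solid at about (0.5545,0.2243,0.1044) with yaw -0.17, but the slope is loose at 0.20–0.245. One oblique view from the upslope side will pin it down.

Call:
apply_moves([
  {"xyz": [12,0,5],"dr": [0,-0.1,0],"grip": 0.2},
  {"xyz": [25,0,10],"dr": [0,-0.2,0],"grip": 0.2},
  {"xyz": [37,0,16],"dr": [0,-0.3,0],"grip": 0.2},
  {"xyz": [50,0,21],"dr": [0,-0.4,0],"grip": 0.2},
  {"xyz": [62,0,27],"dr": [0,-0.5,0],"grip": 0.2},
  {"xyz": [75,0,32],"dr": [0,-0.6,0],"grip": 0.2},
  {"xyz": [87,0,38],"dr": [0,-0.7,0],"grip": 0.2},
  {"xyz": [99,0,43],"dr": [0,-0.75,0],"grip": 0.2},
  {"xyz": [99,0,43],"dr": [0,-0.75,0],"grip": 0.2},
  {"xyz": [99,0,43],"dr": [0,-0.75,0],"grip": 0.2},
])

```text
t: 7.95
ee_pos: [0.5721, 0.2221, 0.2535]
tcp_rot: [-0.019, 0.971, -0.083, -0.222]
force: [-0.3, 0.7, -0.9]
width: 0.341
finger_force: 59.9
```

Call:
apply_moves([
  {"xyz": [0,0,0],"dr": [0,0,0],"grip": 0.2},
  {"xyz": [0,0,0],"dr": [0,0,0],"grip": 0.2},
])

```text
t: 8.15
ee_pos: [0.5708, 0.2234, 0.2554]
tcp_rot: [-0.019, 0.972, -0.081, -0.222]
force: [0.2, -0.0, 0.1]
width: 0.342
finger_force: 59.9
```

```bash
python3 - <<'E'
from h import *
s=st(); im,c=snap("wrist","wC")
cv2.imwrite("pics/Cc.png",cv2.resize(im[30:330,160:420],None,fx=2,fy=2,interpolation=cv2.INTER_CUBIC))
E
```

```text
{'t': 8.15, 'q': [-0.2106, 0.721, -0.2137, 1.2484, -0.0953, 1.5665, -2.1183], 'ee_pos': [0.5708, 0.2234, 0.2554], 'tcp_rot': [-0.019, 0.9715, -0.0813, -0.2217], 'force': [0.2332, -0.0473, 0.1248], 'width': 0.3415, 'finger_force': 59.8893}
```

View pics/Cc.png

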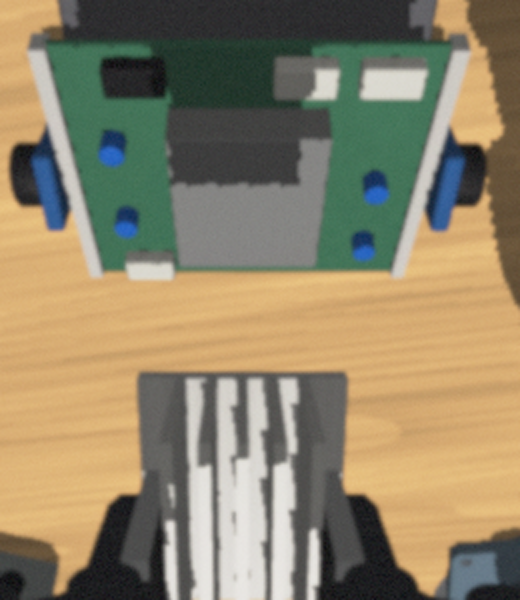

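This view shows the face's upper edge near crop row 139, the module's upslope wall foot at row 109, the face's lower edge at row 266 and the board edges at rows 41 and 271.

```bash
python3 - <<'E'
from h import *
im,c=load("wC");p=lambda a,b,u:print(u,a,im[a:b,u-1:u+2].mean(1).round().astype(int).tolist())
p(46,56,280);p(80,88,255);p(80,88,315);p(94,104,255);p(94,104,318);p(158,172,285);p(160,170,340)
for r in (110,150): print(r,"L",im[r-1:r+2,240:256].mean(0).round().astype(int).tolist(),"R",im[r-1:r+2,314:330].mean(0).round().astype(int).tolist())
E
```

```text
280 46 [[47, 45, 45], [46, 43, 43], [46, 47, 46], [49, 52, 43], [48, 58, 39], [48, 60, 39], [52, 62, 40], [48, 58, 37], [43, 56, 34], [42, 55, 34]]
255 80 [[45, 56, 36], [41, 52, 33], [45, 52, 36], [49, 56, 44], [57, 60, 55], [63, 64, 62], [64, 65, 64], [62, 65, 66]]
315 80 [[120, 140, 115], [95, 121, 77], [88, 115, 69], [82, 104, 66], [75, 89, 67], [67, 72, 66], [68, 69, 69], [65, 67, 67]]
255 94 [[64, 64, 65], [63, 65, 65], [65, 66, 66], [62, 64, 65], [65, 66, 66], [66, 66, 66], [67, 66, 67], [63, 63, 64], [62, 62, 62], [60, 61, 61]]
318 94 [[66, 67, 67], [68, 69, 70], [67, 69, 69], [67, 68, 67], [77, 78, 78], [96, 97, 98], [116, 117, 118], [128, 130, 129], [132, 134, 134], [131, 133, 133]]
285 158 [[131, 133, 134], [132, 132, 134], [132, 133, 134], [130, 132, 132], [124, 130, 124], [112, 125, 106], [96, 121, 99], [94, 130, 133], [102, 149, 177], [111, 165, 206], [117, 174, 216], [118, 176, 218], [121, 180, 221], [122, 183, 224]]
340 160 [[135, 110, 58], [101, 111, 61], [90, 113, 64], [89, 114, 70], [89, 120, 95], [101, 142, 151], [113, 169, 204], [127, 189, 228], [129, 194, 232], 
[... 332 characters left out ...]
 132], [131, 132, 133], [132, 134, 134], [132, 134, 134], [129, 132, 131], [123, 126, 123], [104, 113, 100], [90, 111, 76], [89, 114, 69], [87, 114, 68], [89, 115, 68], [90, 116, 68]]
150 L [[87, 115, 65], [86, 113, 63], [87, 115, 65], [84, 114, 63], [89, 116, 66], [87, 113, 65], [91, 116, 70], [98, 117, 85], [114, 124, 111], [125, 129, 127], [130, 133, 132], [132, 136, 135], [132, 134, 134], [131, 134, 134], [131, 134, 134], [131, 132, 133]] R [[130, 133, 133], [130, 133, 133], [129, 131, 132], [126, 129, 129], [117, 122, 118], [100, 114, 94], [89, 112, 73], [87, 113, 66], [88, 115, 67], [90, 116, 69], [89, 116, 68], [90, 117, 69], [90, 118, 70], [89, 116, 68], [89, 117, 69], [89, 118, 68]]
```

```bash
cat >> m2.py <<'E'
print("with C")
cc=load("wC")[1]
N=[(cc,280,48.7,0,60,-2),(cc,285,84,0,35,2),(cc,318,99.2,0,35,20),(cc,285,163.3,0,-35,20),(cc,340,164.7,0,-60,2),
(cc,243.8,110,1,30,20),(cc,324,110,1,-30,20),(cc,247.7,150,1,30,20),(cc,318.8,150,1,-30,20)]
for sel in (N,M[:4]+M[12:]+N,M+N):
  for p0 in([.556,.224,-.168,.25],[.556,.224,-.168,.25,.085]):
    s=least_squares(res,p0,args=(sel,),loss="soft_l1");p=s.x
    R=Rn.from_euler("ZY",[p[2],-p[3]]).as_matrix();t=np.array([p[0],p[1],p[4] if len(p)>4 else .085])
    print(p.round(4),"face",(t+.02*R[:,2]).round(4),"res",res(p,sel).round(1).tolist())
E
python3 m2.py | sed -n '/with/,$p'
```

```text
with C
[ 0.5589  0.2237 -0.1568  0.2423] face [0.5541 0.2245 0.1044] res [0.1, -0.7, 0.4, -0.2, 0.2, -1.0, 0.2, 0.0, 0.5]
[ 0.5576  0.2239 -0.1576  0.2343  0.0827] face [0.553  0.2246 0.1022] res [0.4, -0.6, 0.2, -0.4, 0.3, -0.7, -0.0, 0.3, 0.3]
[ 0.559   0.2237 -0.1631  0.2431] face [0.5542 0.2245 0.1044] res [0.4, 0.3, -1.4, 0.1, -0.3, -0.2, 0.3, 0.2, 0.0, -0.8, 0.5, -0.3, 0.4, -0.8, 0.4, -0.1, 0.4]
[ 0.5588  0.2237 -0.1652  0.2418  0.0845] face [0.5541 0.2245 0.1039] res [0.7, 0.5, -1.1, 0.2, -0.2, -0.2, 0.3, 0.1, -0.0, -0.9, 0.4, -0.5, 0.4, -0.7, 0.4, -0.0, 0.3]
[ 0.559   0.2236 -0.1641  0.2452] face [0.5542 0.2244 0.1044] res [0.4, 0.3, -1.5, 0.0, 1.1, 0.3, -0.3, -1.5, 0.5, -0.5, 0.1, -0.6, -0.3, -0.1, 0.3, 0.3, 0.1, -0.7, 0.6, -0.3, 0.3, -0.8, 0.5, -0.0, 0.4]
[ 0.5588  0.2236 -0.1665  0.2435  0.0844] face [0.5541 0.2244 0.1038] res [0.7, 0.5, -1.1, 0.2, 1.1, 0.3, -0.1, -1.3, 0.6, -0.5, 0.1, -0.7, -0.1, -0.1, 0.3, 0.2, -0.0, -0.9, 0.4, -0.7, 0.3, -0.6, 0.5, 0.0, 0.3]
```

```bash
cat > t.py <<'E'
from h import *
s=manip.read_state();q=s["tcp_rot"];R=Rn.from_quat([q[1],q[2],q[3],q[0]]);p=np.array(s["ee_pos"])
F=Rn.from_euler("ZY",[-.165,-.243]).as_matrix();face=np.array([.5541,.2245,.1041]);n=F[:,2]
T=Rn.from_matrix(np.c_[F[:,0],-F[:,1],-n]);off=np.array([-.0009,0,.0124])
def goal(gap): 
    g=face-T.apply(off)+gap*n
    return (R.inv().apply(g-p)*1000).round(1),(R.inv()*T).as_rotvec().round(3)
if __name__=="__main__":
    st()
    for g in (.06,.02,.0): print(g,goal(g))
    sink=R.apply(off)+p;d=F.T@(sink-face);print("sink in face mm",(d*1000).round(1),"ang",(R.inv()*T).magnitude())
E
python3 t.py; python3 - <<'E'
from t import *
c=load("wC")[1]
for z in (.0074,.0124): print([proj(c,p+R.apply([.0291,y,z])).round(1).tolist() for y in(-.024,.024)])
E
```

```text
{'t': 8.2, 'q': [-0.2106, 0.721, -0.2136, 1.2483, -0.0953, 1.5666, -2.1183], 'ee_pos': [0.5708, 0.2234, 0.2554], 'tcp_rot': [-0.0189, 0.9715, -0.0813, -0.2217], 'force': [0.138, -0.0589, -1.524], 'width': 0.3396, 'finger_force': 59.8894}
0.06 (array([ 5.1,  1.8, 87.3]), array([-0.001,  0.692, -0.002]))
0.02 (array([ 30.6,   1.8, 118.1]), array([-0.001,  0.692, -0.002]))
0.0 (array([ 43.4,   1.8, 133.5]), array([-0.001,  0.692, -0.002]))
sink in face mm [ 44.    1.6 133.9] ang 0.6917814894937664
[[228.5, 218.2], [335.2, 218.1]]
[[230.0, 214.5], [333.6, 214.5]]
```

The held sink's visible edge matches the prediction to about 1 mm, and the slope is 0.243. I move to 60 mm above the face, aligned.

Call:
apply_moves([
  {"xyz": [1,0,10],"dr": [0,0.09,0],"grip": 0.2},
  {"xyz": [2,0,20],"dr": [0,0.18,0],"grip": 0.2},
  {"xyz": [2,1,30],"dr": [0,0.27,0],"grip": 0.2},
  {"xyz": [3,1,40],"dr": [0,0.36,0],"grip": 0.2},
  {"xyz": [3,1,50],"dr": [0,0.45,0],"grip": 0.2},
  {"xyz": [4,1,60],"dr": [0,0.54,0],"grip": 0.2},
  {"xyz": [4,2,70],"dr": [0,0.63,0],"grip": 0.2},
  {"xyz": [5,2,80],"dr": [-0.001,0.692,-0.002],"grip": 0.2},
  {"xyz": [5,2,87],"dr": [-0.001,0.692,-0.002],"grip": 0.2},
  {"xyz": [5,2,87],"dr": [-0.001,0.692,-0.002],"grip": 0.2},
])

```text
t: 9.2
ee_pos: [0.537, 0.2267, 0.1737]
tcp_rot: [0.011, 0.989, -0.082, 0.119]
force: [0.5, -0.6, -1.1]
width: 0.339
finger_force: 59.9
```

Call:
apply_moves([
  {"xyz": [0,0,0],"dr": [0,0,0],"grip": 0.2},
  {"xyz": [0,0,0],"dr": [0,0,0],"grip": 0.2},
  {"xyz": [0,0,0],"dr": [0,0,0],"grip": 0.2},
])

```text
t: 9.5
ee_pos: [0.5391, 0.2262, 0.1744]
tcp_rot: [0.01, 0.989, -0.083, 0.121]
force: [-0.0, -0.6, -0.8]
width: 0.339
finger_force: 59.9
```

```bash
python3 t.py
```

```text
{'t': 9.5, 'q': [-0.5021, 0.4055, -0.0811, 1.9394, 0.3288, 0.6431, -2.5608], 'ee_pos': [0.5391, 0.2262, 0.1744], 'tcp_rot': [0.0102, 0.9892, -0.083, 0.1205], 'force': [-0.0186, -0.5848, -0.7763], 'width': 0.339, 'finger_force': 59.8624}
0.06 (array([-1.4, -0.8, -0.5]), array([ 0.001,  0.001, -0.002]))
0.02 (array([-1.4, -0.8, 39.5]), array([ 0.001,  0.001, -0.002]))
0.0 (array([-1.4, -0.9, 59.5]), array([ 0.001,  0.001, -0.002]))
sink in face mm [ 1.4 -0.8 59.5] ang 0.0025377221350491594
```

Call:
apply_moves([
  {"xyz": [-1,-1,12],"dr": [0,0,0],"grip": 0.2},
  {"xyz": [-1,-1,24],"dr": [0,0,0],"grip": 0.2},
  {"xyz": [-1,-1,36],"dr": [0,0,0],"grip": 0.2},
  {"xyz": [-1,-1,44],"dr": [0,0,0],"grip": 0.2},
  {"xyz": [-1,-1,50],"dr": [0,0,0],"grip": 0.2},
  {"xyz": [-1,-1,53],"dr": [0,0,0],"grip": 0.2},
  {"xyz": [-1,-1,53],"dr": [0,0,0],"grip": 0.2},
  {"xyz": [-1,-1,53],"dr": [0,0,0],"grip": 0.2},
])

```text
t: 10.3
ee_pos: [0.55, 0.2256, 0.1225]
tcp_rot: [0.01, 0.989, -0.082, 0.12]
force: [0.2, 0.0, -1.5]
width: 0.34
finger_force: 59.9
```

```bash
python3 t.py; python3 -c "
from h import *
print(manip.read_state()['wrist_torque'])"
```

```text
{'t': 10.3, 'q': [-0.5128, 0.4993, -0.0539, 1.9484, 0.3667, 0.5411, -2.5955], 'ee_pos': [0.55, 0.2256, 0.1225], 'tcp_rot': [0.0102, 0.9893, -0.0823, 0.1204], 'force': [0.2304, 0.042, -1.5435], 'width': 0.3396, 'finger_force': 59.8623}
0.06 (array([  0.6,   0.5, -53.5]), array([ 0.001,  0.001, -0.001]))
0.02 (array([  0.6,   0.4, -13.5]), array([ 0.001,  0.001, -0.001]))
0.0 (array([0.6, 0.4, 6.5]), array([ 0.001,  0.001, -0.001]))
sink in face mm [-0.6  0.4  6.5] ang 0.0013014995896906518
[-0.00346765  0.24471064  0.00631385]
```

Call:
apply_moves([
  {"xyz": [0,0,1],"dr": [0,0,0],"grip": 0.2},
  {"xyz": [0,0,2],"dr": [0,0,0],"grip": 0.2},
  {"xyz": [0,0,3],"dr": [0,0,0],"grip": 0.2},
  {"xyz": [0,0,4],"dr": [0,0,0],"grip": 0.2},
  {"xyz": [0,0,4.5],"dr": [0,0,0],"grip": 0.2},
  {"xyz": [0,0,4.5],"dr": [0,0,0],"grip": 0.2},
])

```text
t: 10.9
ee_pos: [0.5508, 0.2252, 0.1178]
tcp_rot: [0.01, 0.989, -0.082, 0.12]
force: [-0.1, 0.2, -1.0]
width: 0.338
finger_force: 59.9
```

Call:
apply_moves([
  {"xyz": [0,0,0.5],"dr": [0,0,0],"grip": 0.2},
  {"xyz": [0,0,1],"dr": [0,0,0],"grip": 0.2},
  {"xyz": [0,0,1],"dr": [0,0,0],"grip": 0.2},
])

```text
t: 11.2
ee_pos: [0.5511, 0.2253, 0.1169]
tcp_rot: [0.01, 0.989, -0.082, 0.12]
force: [-0.5, -0.2, -0.8]
width: 0.342
finger_force: 60.1
```

Call:
apply_moves([
  {"xyz": [0,0,0.5],"dr": [0,0,0],"grip": 0.2},
  {"xyz": [0,0,1],"dr": [0,0,0],"grip": 0.2},
  {"xyz": [0,0,1],"dr": [0,0,0],"grip": 0.2},
])

```text
t: 11.5
ee_pos: [0.5513, 0.2252, 0.1168]
tcp_rot: [0.01, 0.989, -0.082, 0.12]
force: [-4.0, -1.9, 9.6]
width: 0.34
finger_force: 61.5
```

```bash
python3 t.py; python3 -c "
from h import *
print(manip.read_state()['wrist_torque'])"
```

```text
{'t': 11.5, 'q': [-0.5139, 0.5103, -0.0503, 1.9483, 0.3709, 0.5306, -2.5992], 'ee_pos': [0.5513, 0.2252, 0.1168], 'tcp_rot': [0.0105, 0.9893, -0.0824, 0.1204], 'force': [-3.9729, -1.9295, 9.5722], 'width': 0.3397, 'finger_force': 61.5179}
0.06 (array([  0.6,   0.3, -59.4]), array([ 0.001,  0.001, -0.001]))
0.02 (array([  0.6,   0.3, -19.4]), array([ 0.001,  0.001, -0.001]))
0.0 (array([0.6, 0.3, 0.6]), array([ 0.001,  0.001, -0.001]))
sink in face mm [-0.6  0.2  0.6] ang 0.0017453574257151941
[-0.26711058  1.00396441 -0.05037909]
```

```bash
python3 - <<'E'
from t import *
f=[];m=[]
for i in range(8):
    snap("wrist","wD");s=manip.read_state();f.append(s["force"]);m.append(s["wrist_torque"])
f=np.array(f);m=np.array(m);print(f.mean(0),f.std(0),m.mean(0),m.std(0))
df=f.mean(0)-[-.1,-.1,-1.];dm=m.mean(0)-[-.003,.245,.006]
print("tool F",R.inv().apply(df),"tool M",R.inv().apply(dm))
E
python3 t.py
```

```text
[-3.86797854 -1.47672444  8.97026281] [0.57072922 0.4877761  0.4962582 ] [-0.29530152  1.002925   -0.06029345] [0.02183211 0.03241735 0.04794823]
tool F [ -0.99513528   1.99068228 -10.51408878] tool M [-0.41736937 -0.69916135 -0.03551786]
{'t': 11.9, 'q': [-0.514, 0.5103, -0.0503, 1.9484, 0.3709, 0.5304, -2.5992], 'ee_pos': [0.5513, 0.2253, 0.1168], 'tcp_rot': [0.0104, 0.9892, -0.0824, 0.1204], 'force': [-4.8356, -0.7797, 8.7495], 'width': 0.3444, 'finger_force': 61.506}
0.06 (array([  0.6,   0.4, -59.4]), array([ 0.001,  0.001, -0.001]))
0.02 (array([  0.6,   0.3, -19.4]), array([ 0.001,  0.001, -0.001]))
0.0 (array([0.6, 0.3, 0.6]), array([ 0.001,  0.001, -0.001]))
sink in face mm [-0.7  0.3  0.6] ang 0.0016212109507979077
```

Contact came at the expected height, with about 10 N of push. The moment suggests that the downslope edge bears first, so I reduce the pitch slightly and watch it.

Call:
apply_moves([
  {"xyz": [0,0,0],"dr": [0,-0.01,0],"grip": 0.2},
  {"xyz": [0,0,0],"dr": [0,-0.02,0],"grip": 0.2},
  {"xyz": [0,0,0],"dr": [0,-0.02,0],"grip": 0.2},
  {"xyz": [0,0,0],"dr": [0,-0.02,0],"grip": 0.2},
])

```text
t: 12.3
ee_pos: [0.5513, 0.2252, 0.1168]
tcp_rot: [0.01, 0.99, -0.083, 0.111]
force: [-4.5, -0.3, 8.7]
width: 0.342
finger_force: 61.4
```

```bash
cat > f.py <<'E'
from t import *
f=[];m=[]
for i in range(6):
    snap("wrist","wD");s=manip.read_state();f.append(s["force"]);m.append(s["wrist_torque"])
df=np.mean(f,0)-[-.1,-.1,-1.];dm=np.mean(m,0)-[-.003,.245,.006]
print("tool F",R.inv().apply(df).round(2),"tool M",R.inv().apply(dm).round(3))
E
python3 f.py; python3 t.py
```

```text
tool F [ -2.34   1.81 -10.22] tool M [-0.439 -0.307  0.039]
{'t': 12.6, 'q': [-0.4908, 0.5154, -0.0698, 1.9334, 0.3485, 0.552, -2.5703], 'ee_pos': [0.5513, 0.2253, 0.1168], 'tcp_rot': [0.0096, 0.9904, -0.0824, 0.1106], 'force': [-5.5421, -0.3713, 8.6082], 'width': 0.335, 'finger_force': 61.3638}
0.06 (array([ -0.6,   0.4, -59.4]), array([ 0.001,  0.021, -0.001]))
0.02 (array([  0.2,   0.3, -19.4]), array([ 0.001,  0.021, -0.001]))
0.0 (array([0.6, 0.3, 0.6]), array([ 0.001,  0.021, -0.001]))
sink in face mm [-0.9  0.3  0.6] ang 0.02059655284759992
```

Call:
apply_moves([
  {"xyz": [0,0,0],"dr": [0,-0.01,0],"grip": 0.2},
  {"xyz": [0,0,0],"dr": [0,-0.02,0],"grip": 0.2},
  {"xyz": [0,0,0],"dr": [0,-0.02,0],"grip": 0.2},
  {"xyz": [0,0,0],"dr": [0,-0.02,0],"grip": 0.2},
])

```text
t: 13.0
ee_pos: [0.5514, 0.2253, 0.1172]
tcp_rot: [0.009, 0.991, -0.083, 0.101]
force: [-6.2, -2.0, 13.0]
width: 0.342
finger_force: 62.0
```

```bash
python3 f.py; python3 t.py|tail -1
```

```text
tool F [ -3.     2.82 -14.96] tool M [-0.643 -0.399  0.082]
sink in face mm [-0.9  0.3  1. ] ang 0.04033809563533768
```

Call:
apply_moves([
  {"xyz": [0,0,0],"dr": [0,-0.01,0],"grip": 0.2},
  {"xyz": [0,0,0],"dr": [0,-0.02,0],"grip": 0.2},
  {"xyz": [0,0,0],"dr": [0,-0.02,0],"grip": 0.2},
  {"xyz": [0,0,0],"dr": [0,-0.02,0],"grip": 0.2},
])

```text
t: 13.7
ee_pos: [0.5516, 0.2253, 0.1178]
tcp_rot: [0.008, 0.992, -0.083, 0.091]
force: [-8.3, -1.6, 16.6]
width: 0.342
finger_force: 62.6
```

```bash
python3 f.py; python3 t.py|tail -1
```

```text
tool F [ -4.17   4.07 -19.4 ] tool M [-0.841 -0.52   0.072]
sink in face mm [-0.9  0.3  1.6] ang 0.059925928025394225
```

The force pattern shows flush lies near -0.01: downslope edge bearing at 0, upslope edge bearing from -0.02 on. I go back to -0.01.

Call:
apply_moves([
  {"xyz": [0,0,0],"dr": [0,0.015,0],"grip": 0.2},
  {"xyz": [0,0,0],"dr": [0,0.03,0],"grip": 0.2},
  {"xyz": [0,0,0],"dr": [0,0.04,0],"grip": 0.2},
  {"xyz": [0,0,0],"dr": [0,0.04,0],"grip": 0.2},
  {"xyz": [0,0,0],"dr": [0,0.04,0],"grip": 0.2},
])

```text
t: 14.5
ee_pos: [0.5513, 0.2254, 0.1168]
tcp_rot: [0.01, 0.99, -0.082, 0.111]
force: [-4.4, -1.2, 9.1]
width: 0.341
finger_force: 61.1
```

```bash
python3 f.py; python3 t.py|tail -1
```

```text
tool F [ -2.53   2.19 -10.52] tool M [-0.396 -0.31   0.052]
sink in face mm [-0.9  0.3  0.6] ang 0.020702134113340206
```

Call:
apply_moves([
  {"xyz": [0,0,0],"dr": [0,0.01,0],"grip": 0.2},
  {"xyz": [0,0,0],"dr": [0,0.01,0],"grip": 0.2},
  {"xyz": [0,0,0],"dr": [0,0.01,0],"grip": 0.2},
])

```text
t: 15.1
ee_pos: [0.5513, 0.2253, 0.1166]
tcp_rot: [0.01, 0.99, -0.082, 0.115]
force: [-3.3, -1.4, 7.1]
width: 0.339
finger_force: 61.0
```

```bash
python3 f.py; python3 t.py|tail -1
```

```text
tool F [-2.02  1.37 -9.12] tool M [-0.297 -0.444 -0.005]
sink in face mm [-0.9  0.3  0.4] ang 0.010877422606335735
```

The push is now lowest at about 9 N, and the computed contact point is inside the base, so the sink is flush. One last look before handing in.

```bash
python3 - <<'E'
from h import *
w,_=snap("wrist","wE");s,_=snap("scene","sE")
cv2.imwrite("pics/E.png",np.hstack([cv2.resize(w[60:360,130:430],(400,400)),cv2.resize(s[110:240,300:430],(400,400),interpolation=cv2.INTER_CUBIC)])); st()
E
```

```text
{'t': 15.5, 'q': [-0.5021, 0.513, -0.0605, 1.941, 0.3597, 0.5409, -2.5847], 'ee_pos': [0.5513, 0.2253, 0.1166], 'tcp_rot': [0.01, 0.9898, -0.0823, 0.1154], 'force': [-3.453, -0.2707, 7.0966], 'width': 0.3369, 'finger_force': 61.0324}
```

View pics/E.png

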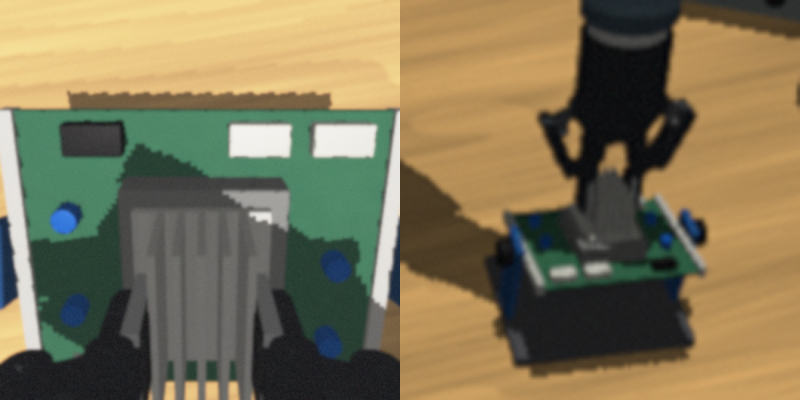

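The picture shows the sink centred on the module: side margins are about 12 px and 16 px at (132,230) and (272,230), the upper strip is about 5 mm as expected, and the fins run up the slope. I hand in.

```bash
python3 -c "
from workcell import manip
print(manip.finish_job())"
```

```text
the job is handed in; nothing more can be done
None
```

I handed the job in at about 15.5 s with the heat sink gripped (about 60 N) and held on the module's sloped top with a steady push of about 9 N; by my measurements it lies flush and centred within about 1 mm, fins up the slope, but no verdict came back.

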